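Check the pump springs of press-top dispensers and sort them

ROBOT

A 6-joint arm with a two-finger parallel gripper is mounted at the origin on a cart in front of the work surface, level with it; the furniture and walls round the work are solid. World frame = base frame: x ahead of the robot, y to its left, z up, the work surface at z = 0. Lengths are in mm, angles in rad, forces in N, time in s.
With the tool pointing down it reaches from about 350 to 725 mm from the base axis. Payload 4.3 kg.
Tool frame: the origin (TCP) lies midway between the tips of the shut fingers; the grasp point (between the pads) lies 19 mm behind it; z points along the fingers, y is the direction in which the jaws open and shut (so a half turn about z gives the same grasp; the last joint's range is limited). The gripper opens to 85 mm and grips with 20 to 120 N. Pads are 22 mm wide; open, the fingers measure 114 mm over their backs; the gripper's body (76 mm by 85 mm) begins 54 mm behind the grasp point. The pads swing forward as they close: fully open they stand 13 mm farther back than shut.
Start: joints at [-1.239, 0.377, 0.081, 1.274, 0, 1.46], TCP at [245.867, -519.823, 231.329] pointing down, gripper open.
Joint ranges: [-2.72, 2.72], [-0.84, 1.66], [-1.02, 1.22], [-1.77, 2.12], [-1.37, 1.28], [-3.14, 3.14]. Speed limits (rad/s): [2.57, 2.57, 3.14, 3.14, 3.14, 3.14].

INTERFACE

Orientations are given as [roll, pitch, yaw] about the fixed x, y, z axes, in that order (R = Rz(yaw) Ry(pitch) Rx(roll)).
In Python, from station import bot, imaging, job gives the robot as it stands. The module is installed in compiled form; this text tells all that it offers.
- The arm moves only by the tool jog_arm, never from a script. Its argument "increments" is a list of rows, each a list of 7 numbers: the turn, a rotation vector about the tool's x, y, z in rad, then the shift along the tool's x, y, z in m, then the closure, from 0 (fully open) to 1 (shut). A call has exactly 5 rows; each row shifts and turns the commanded pose from where the row before left it, along the tool's axes as they then stand; what a row does not reach is not made up. A row lasts 1/10 s, in which the tool goes at most 50 mm and 8.59 degrees, less where a joint would pass 70% of its speed; a pose out of reach is approached as far as the arm can. A call is refused whole if a number of a shift passes 0.05 or a number of a turn 0.15, either way. A call with a gripper value outside its range is refused whole. The fingers move at their own pace and stop on an object; the grip force is fixed at half the most. Time passes only in rows, so rows that do not move let the fingers close, or fill a call up. It gives the time, the measured TCP pose, the force and the opening at its end, in the units of the state.
- bot.observe(): the state, without advancing time (a new reading comes with each control period).
- imaging.camera(name): name is "scene" or "top"; returns (picture, depth): 384x512x3 uint8, red, green, blue; 384x512 float32, mm along the optical axis (not along the pixel's ray), 0 where there is no reading.
- imaging.camera_params(name): a dict with "vertical_fov" (degrees; the focal length in pixels is half the picture's height over the tangent of half this angle, whatever the lens; pixels are square), "cx", "cy" (the principal point, pixels), "k1" (the pictures are not rectified: a ray, as slopes to the right and down, at radius r is drawn at 1 + k1 r^2 times it, then the intrinsics apply), "eye" and "attitude" of the camera in the world. Camera axes: x right, y down, z forward; pixel columns grow to the right and rows downward; lengths in mm; the calibration is good to about 2 mm. A picture is of the moment at which its call begins. camera_params takes no time and is no camera call.
- job.job_done(): hands the job in, once; it reports no verdict.
The state is a dict: "time": time; "q": joint angles; "qvel": joint speeds; "tau": joint torques, N m; "position": TCP position; "eef_rot": TCP orientation; "contact_force": force on the tool from outside, world axes, zero at the start; "ft_torque": the same for the moment, N m; "gripper_width": opening from 0.0 (shut) to 1.0 (fully open).
Only numpy, scipy, OpenCV 4.12 (cv2) and the standard library are available. Lean on these libraries where they do the work, as an engineer would, in place of code of your own. Each camera call takes 0.05 s, during which the arm holds its last target. There are 200 camera calls.

TASK

The three press-top dispensers are back from washing; sort them by their pump springs, which can only be felt by pressing down the steel dish. Those that push back firmly (about 9 N) go upright into the shallow steel tray, those with a tired, weak spring (about 3 N) go upright into the deep grey service box. Do not tip any over, and leave the other things on the bench where they are.

Things in the scene. Friction and masses are not known exactly. Their poses are not given: they have to be found in the camera images.
- pump_1: One of three look-alike press-top dispensers, loose, 0.12 to 0.23 kg: white bottle 58 mm across, straight-sided to 81 mm height (hold it high, to clear the dish); on it a grey collar and a steel dish on a stem. Origin: centre of its underside, z up. Its spring is stiff or weak, at least one of each among the three; they change places at every start and looks do not tell.
- pump_1_mid (a point): Centre of dispenser 1, on its axis 55 mm above its underside.
- pump_1_top (a point): Centre of dispenser 1's steel dish (52 mm across), level with its rim, 107 mm above the underside; press here. The dish goes straight down up to 10 mm against the spring and returns when let go. Held down anywhere in that travel, a weak one pushes back with 2 to 4 N, a stiff one with 8 to 11 N.
- pump_2: One of three look-alike press-top dispensers, loose, 0.12 to 0.23 kg: white bottle 58 mm across, straight-sided to 81 mm height (hold it high, to clear the dish); on it a grey collar and a steel dish on a stem. Origin: centre of its underside, z up. Its spring is stiff or weak, at least one of each among the three; they change places at every start and looks do not tell.
- pump_2_mid (a point): Centre of dispenser 2, on its axis 55 mm above its underside.
- pump_2_top (a point): Centre of dispenser 2's steel dish (52 mm across), level with its rim, 107 mm above the underside; press here. The dish goes straight down up to 10 mm against the spring and returns when let go. Held down anywhere in that travel, a weak one pushes back with 2 to 4 N, a stiff one with 8 to 11 N.
- pump_3: One of three look-alike press-top dispensers, loose, 0.12 to 0.23 kg: white bottle 58 mm across, straight-sided to 81 mm height (hold it high, to clear the dish); on it a grey collar and a steel dish on a stem. Origin: centre of its underside, z up. Its spring is stiff or weak, at least one of each among the three; they change places at every start and looks do not tell.
- pump_3_mid (a point): Centre of dispenser 3, on its axis 55 mm above its underside.
- pump_3_top (a point): Centre of dispenser 3's steel dish (52 mm across), level with its rim, 107 mm above the underside; press here. The dish goes straight down up to 10 mm against the spring and returns when let go. Held down anywhere in that travel, a weak one pushes back with 2 to 4 N, a stiff one with 8 to 11 N.
- steel_tray: Shallow stainless instrument tray, 262 x 116 mm, rim 19 mm high, inner floor 256 x 110 mm at 3 mm height, fixed. For the stiff ones. Origin at the centre of its underside, x along its length. Three dispensers fit in a row along x, 82 mm apart.
- service_box: Deep grey plastic service box with ribbed sides, 262 x 116 mm, rim 39 mm high, inner floor 254 x 108 mm at 4 mm height, fixed. For the weak ones. Origin at the centre of its underside, x along its length. Three dispensers fit in a row along x, 82 mm apart. Box and tray stand left and right of the dispensers, either way round.
- timer: Small white bench timer, 68 x 62 x 19 mm; a loose bystander. Origin at the centre of its underside.
- marker_a: Marker pen lying down, 135 mm long, 16 mm thick; a loose bystander. Origin at the centre of its underside.
- tweezers: Steel tweezers lying down, 124 mm long, 9 mm thick; a loose bystander. Origin at the centre of its underside.
- waste_cup: Plastic cup for used tips, 67 mm across, 78 mm tall; a loose bystander. Origin at the centre of its underside.
- bottle_white: White reagent bottle with screw cap, 54 mm across, 106 mm tall; a loose bystander. Origin at the centre of its underside.

How it is judged:
By the outcome, as a careful person would: the job done as asked, in the order asked, and still so for the second after the job is handed in, with the robot touching nothing.
It also fails if it takes over 72 s, if anything falls off the work surface, if the arm or the gripper's body presses on something with over 40 N, if the wrist force passes 120 N, or if a joint passes its speed limit or range.

## Working session

There is one attempt and no reset: what is moved stays moved. The work goes in short steps, Python scripts to look and compute and a tool call to move; the robot and the scene stay as the last step left them, time stands still between calls to the robot, and variables do not carry over. Pictures are saved under pics/ and viewed, about 8 in all and at most 12, crops included, and the job is handed in when it is done.

Besides the shell and the picture viewer there is one more tool, called after ">>>" by a JSON object that holds its "api" and its "payload". jog_arm: Moves the arm, as the interface text tells. Its arguments: {"type":"object","properties":{"increments":{"type":"array"}},"required":["increments"]}

```bash
mkdir -p pics; cat > h.py <<'E'
import numpy as np, cv2
from scipy.spatial.transform import Rotation as R
from station import bot, imaging, job
def snap(n):
    p,d=imaging.camera(n); c=imaging.camera_params(n); return p,d,c
def att(c):
    a=np.array(c["attitude"]); return a if a.shape==(3,3) else R.from_euler("xyz",a).as_matrix()
def cloud(d,c):
    h,w=d.shape; f=h/2/np.tan(np.radians(c["vertical_fov"])/2)
    K=np.array([[f,0,c["cx"]],[0,f,c["cy"]],[0,0,1]])
    u,v=np.meshgrid(np.arange(w),np.arange(h))
    s=cv2.undistortPoints(np.stack([u,v],-1).reshape(-1,1,2).astype(float),K,np.array([c["k1"],0,0,0.])).reshape(h,w,2)
    P=np.dstack([s[...,0]*d,s[...,1]*d,d])
    W=P@att(c).T+np.array(c["eye"]); W[d==0]=np.nan
    return W
E
python3 - <<'E'
from h import *
for n in("top","scene"):
    p,d,c=snap(n); print(n,c); cv2.imwrite(f"pics/{n}0.png",cv2.resize(p[...,::-1],(800,600))); np.savez(f"{n}0.npz",p=p,d=d,W=cloud(d,c))
print(bot.observe())
E
```

```text
top {'vertical_fov': 49.69516717010374, 'cx': 262.14334855222444, 'cy': 190.40499144637144, 'k1': -0.017738231302175084, 'eye': array([ 443.99346789,   -4.10751065, 1082.75130324]), 'attitude': array([-2.97868293, -0.01009344, -1.54571902])}
scene {'vertical_fov': 49.332126634990736, 'cx': 250.87429068220104, 'cy': 193.86055226024897, 'k1': -0.0644106261355926, 'eye': array([-161.04587628,  697.62543406,  570.86198833]), 'attitude': array([-2.00537715, -0.0046381 , -2.29183786])}
{'time': 0.1, 'q': array([-1.23928521e+00,  3.77967910e-01,  7.97489647e-02,  1.27440797e+00,
       -4.29229942e-05,  1.46052441e+00]), 'qvel': array([-6.97652679e-05, -2.63047055e-03,  2.83061179e-03,  2.24786638e-04,
        1.70398068e-03, -6.31938827e-04]), 'tau': array([ 1.99338383e-04, -4.64693856e+01,  2.70582408e+01,  1.20215796e-02,
       -2.33947212e-04, -4.70776442e-06]), 'position': array([ 245.65427839, -519.22133476,  230.46285072]), 'eef_rot': array([-3.13976846e+00, -1.58790970e-04,  4.41782930e-01]), 'contact_force': array([-0.68971005, -0.25177177,  0.7725154 ]), 'ft_torque': array([-0.0458891 , -0.02201266, -0.05549174]), 'gripper_width': 1.0018567790212236}
```

View pics/top0.png

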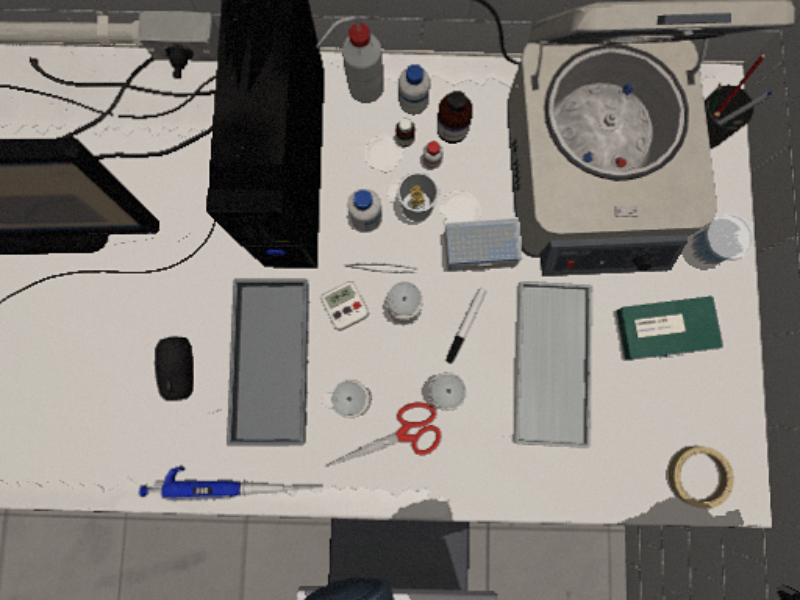

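View pics/scene0.png

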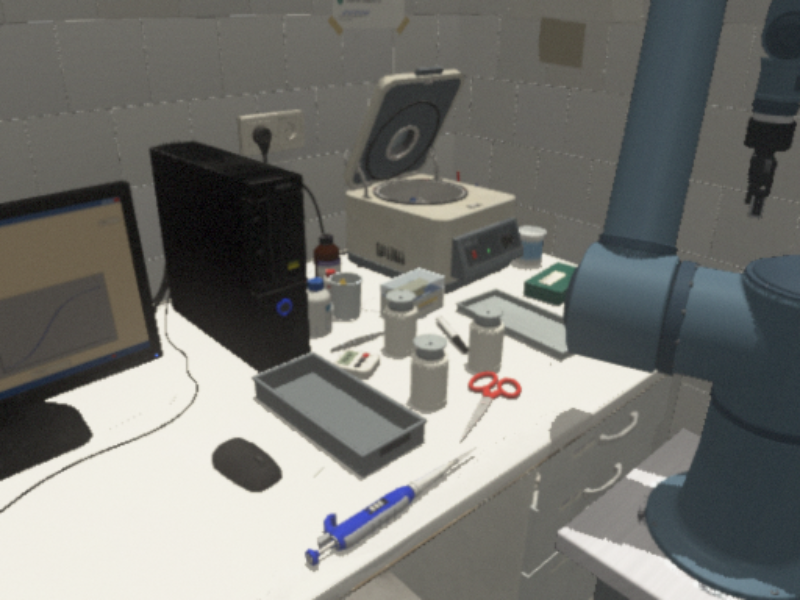

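The top view shows the three dispensers at about (403,300), (350,398) and (444,391). The grey box is on the left around (268,361), the tray on the right around (553,364). The timer sits at (345,305), the marker at (467,325) and the tweezers at (381,267). The scene view agrees.

```bash
python3 - <<'E'
from h import *
z=np.load("top0.npz");W=z["W"];s=.64
for u,v in((403,300),(350,398),(444,391)):
    u,v=int(u*s),int(v*s); w=W[v-22:v+23,u-22:u+23].reshape(-1,3); t=w[(w[:,2]>85)&(w[:,2]<130)]
    # dish disc: min enclosing
    (c,r)=cv2.minEnclosingCircle(t[:,:2].astype(np.float32)); print("pump",c,2*r,"med",np.median(t,0),"mean",t.mean(0),np.nanmax(t[:,2]),len(t))
for n,pts in(("box",((235,281),(307,281),(304,442),(229,442),(268,361))),("tray",((517,284),(591,285),(588,444),(515,443),(553,364))),("timer",((323,292),(353,283),(368,318),(338,328))),("marker",((482,290),(452,360))),("tweez",((346,265),(415,270))),("table",((420,345),(300,510))),("sciss",((405,425),(430,440),(330,463))),("tower",((318,262),(250,255),(310,100))),("cent",((540,268),(690,268),(480,262),(480,225))),("cap",((363,198),(417,180)))):
    print(n,[np.nanmedian(W[int(v*s)-1:int(v*s)+2,int(u*s)-1:int(u*s)+2].reshape(-1,3),0).round().tolist() for u,v in pts])
print("max z reg",[ (a,b,np.nanmax(W[...,2][(W[...,0]>a)&(W[...,0]<a+60)&(abs(W[...,1]-b)<150)]).round()) for a in (400,460,520,580,640) for b in(0,)])
E
```

```text
pump (604.3822021484375, -2.3254733085632324) 52.689918518066406 med [605.63435718  -2.24439437 104.02558192] mean [605.1780618   -2.12912473 103.88253815] 110.33526404519932 362
pump (450.7953186035156, 76.95647430419922) 51.35500717163086 med [450.51763827  76.90032363 104.15760718] mean [450.83838179  76.88138395 104.1178106 ] 110.34469536992356 387
pump (465.08685302734375, -72.50302124023438) 52.788936614990234 med [465.55285552 -71.82349194 104.19662752] mean [465.69530095 -72.25153656 104.08120752] 110.06285495755128 384
box [[638.0, 278.0, 37.0], [644.0, 163.0, 36.0], [383.0, 154.0, 36.0], [380.0, 270.0, 36.0], [509.0, 223.0, 2.0]]
tray [[653.0, -190.0, -1.0], [653.0, -320.0, -2.0], [388.0, -303.0, 16.0], [387.0, -187.0, -1.0], [518.0, -250.0, 2.0]]
timer [[630.0, 139.0, -2.0], [642.0, 88.0, 14.0], [587.0, 60.0, -1.0], [568.0, 108.0, 15.0]]
marker [[638.0, -131.0, 12.0], [519.0, -82.0, 13.0]]
tweez [[675.0, 100.0, -1.0], [672.0, -17.0, -1.0]]
table [[544.0, -28.0, -2.0], [272.0, 157.0, -2.0]]
sciss [[410.0, -8.0, 9.0], [388.0, -49.0, -1.0], [347.0, 112.0, 0.0]]
tower [[678.0, 146.0, 17.0], [687.0, 264.0, -0.0], [894.0, 150.0, 161.0]]
cent [[679.0, -229.0, -1.0], [688.0, -489.0, -0.0], [675.0, -122.0, 62.0], [734.0, -121.0, 67.0]]
cap [[763.0, 68.0, 104.0], [813.0, -15.0, 52.0]]
max z reg [(400, 0, np.float64(110.0)), (460, 0, np.float64(110.0)), (520, 0, np.float64(85.0)), (580, 0, np.float64(110.0)), (640, 0, np.float64(333.0))]
```

>>> {"api": "jog_arm", "payload": {"increments": [[0,0,-0.15,0,0,0,1],[0,0,-0.15,0,0,0,1],[0,0,-0.15,0,0,0,1],[0,0,-0.15,0,0,0,1],[0,0,-0.15,0,0,0,1]]}}

```text
time: 0.6
position: [245.7, -519.4, 230.7]
eef_rot: [-3.141, -0.001, 1.198]
contact_force: [0.8, -0.1, 0.1]
gripper_width: 0.143
```

>>> {"api": "jog_arm", "payload": {"increments": [[0,0,-0.15,0,0,0,1],[0,0,-0.15,0,0,0,1],[0,0,-0.15,0,0,0,1],[0,0,-0.15,0,0,0,1],[0,0,-0.15,0,0,0,1]]}}

```text
time: 1.1
position: [245.7, -519.4, 230.7]
eef_rot: [3.142, -0.001, 1.948]
contact_force: [-0.2, 0.0, -0.8]
gripper_width: 0.001
```

>>> {"api": "jog_arm", "payload": {"increments": [[0,0,-0.15,0,0,0,1],[0,0,-0.15,0,0,0,1],[0,0,-0.15,0,0,0,1],[0,0,-0.15,0,0,0,1],[0,0,-0.15,0,0,0,1]]}}

```text
time: 1.6
position: [245.7, -519.4, 230.7]
eef_rot: [3.141, -0.001, 2.698]
contact_force: [0.4, 0.0, 0.7]
gripper_width: -0.003
```

>>> {"api": "jog_arm", "payload": {"increments": [[0,0,-0.15,0,0,0,1],[0,0,-0.15,0,0,0,1],[0,0,-0.15,0,0,0,1],[0,0,0,0,0,0,1],[0,0,0,0,0,0,1]]}}

```text
time: 2.1
position: [245.8, -519.6, 230.9]
eef_rot: [3.141, -0.0, 3.139]
contact_force: [-0.2, -0.5, -0.1]
gripper_width: -0.001
```

```bash
python3 - <<'E'
from h import *
W=np.load("top0.npz")["W"].reshape(-1,3)
for n,(a,b,c,d,lo,hi) in dict(tray=(360,680,-340,-160,9,25),box=(350,665,130,300,26,44)).items():
    m=(W[:,0]>a)&(W[:,0]<b)&(W[:,1]>c)&(W[:,1]<d)&(W[:,2]>lo)&(W[:,2]<hi)
    print(n,cv2.minAreaRect(W[m,:2].astype(np.float32)),m.sum())
o=bot.observe();print(o["q"],o["position"],o["eef_rot"],o["contact_force"])
E
```

```text
tray ((531.114990234375, -234.46585083007812), (150.46278381347656, 295.46820068359375), 89.18049621582031) 758
box ((508.44091796875, 215.58755493164062), (269.5631408691406, 123.31809997558594), 1.5739340782165527) 1025
[-1.23926746e+00  3.77633434e-01  8.04789593e-02  1.27440892e+00
  9.94958959e-06 -1.23643754e+00] [ 245.79883966 -519.55968482  230.93671081] [ 3.14086480e+00 -2.42323841e-04  3.13876282e+00] [-0.1774347  -0.45780199 -0.07202747]
```

>>> {"api": "jog_arm", "payload": {"increments": [[0,0,0,-0.018,0.037,0.007,1],[0,0,0,-0.018,0.037,0.007,1],[0,0,0,-0.018,0.037,0.007,1],[0,0,0,-0.018,0.037,0.007,1],[0,0,0,-0.018,0.037,0.007,1]]}}

```text
time: 2.6
position: [336.2, -333.3, 196.0]
eef_rot: [-3.141, 0.0, 3.139]
contact_force: [0.9, 0.5, 0.8]
gripper_width: 0.002
```

>>> {"api": "jog_arm", "payload": {"increments": [[0,0,0,-0.018,0.037,0.007,1],[0,0,0,-0.018,0.037,0.007,1],[0,0,0,-0.018,0.037,0.007,1],[0,0,0,-0.018,0.037,0.007,1],[0,0,0,-0.018,0.037,0.007,1]]}}

```text
time: 3.1
position: [426.3, -148.2, 161.2]
eef_rot: [-3.141, 0.0, 3.139]
contact_force: [1.0, 0.2, 0.3]
gripper_width: 0.002
```

>>> {"api": "jog_arm", "payload": {"increments": [[0,0,0,-0.018,0.037,0.007,1],[0,0,0,-0.022,0.039,0.007,1],[0,0,0,0,0,0,1],[0,0,0,0,0,0,1],[0,0,0,0,0,0,1]]}}

```text
time: 3.6
position: [465.5, -74.5, 147.4]
eef_rot: [-3.141, -0.0, 3.14]
contact_force: [-0.4, -0.1, -0.7]
gripper_width: -0.002
```

>>> {"api": "jog_arm", "payload": {"increments": [[0,0,0,0,0.002,0.01,1],[0,0,0,0,0,0.012,1],[0,0,0,0,0,0.012,1],[0,0,0,0,0,0.004,1],[0,0,0,0,0,0.003,1]]}}

```text
time: 4.1
position: [465.2, -72.6, 106.2]
eef_rot: [-3.141, -0.001, 3.14]
contact_force: [-1.7, -0.4, 9.5]
gripper_width: -0.004
```

>>> {"api": "jog_arm", "payload": {"increments": [[0,0,0,0,0,0.002,1],[0,0,0,0,0,0.002,1],[0,0,0,0,0,0,1],[0,0,0,0,0,0,1],[0,0,0,0,0,0,1]]}}

```text
time: 4.6
position: [466.0, -72.6, 103.7]
eef_rot: [-3.14, 0.001, 3.14]
contact_force: [-3.0, -0.2, 9.4]
gripper_width: 0.002
```

>>> {"api": "jog_arm", "payload": {"increments": [[0,0,0,0,0,-0.03,1],[0,0,0,0.005,0.049,0,1],[0,0,0,0.005,0.049,0,1],[0,0,0,0.005,0.049,0,1],[0,0,0,0,0.002,0,1]]}}

```text
time: 5.1
position: [449.8, 81.4, 132.7]
eef_rot: [3.14, 0.0, -3.135]
contact_force: [0.7, -1.0, -0.0]
gripper_width: 0.002
```

>>> {"api": "jog_arm", "payload": {"increments": [[0,0,0,0,0,0.012,1],[0,0,0,0,0,0.012,1],[0,0,0,0,0,0.004,1],[0,0,0,0,0,0.002,1],[0,0,0,0,0,0,1]]}}

```text
time: 5.6
position: [451.3, 76.7, 102.7]
eef_rot: [3.141, 0.001, 3.141]
contact_force: [-0.8, 0.6, 2.7]
gripper_width: -0.006
```

>>> {"api": "jog_arm", "payload": {"increments": [[0,0,0,0,0,0.002,1],[0,0,0,0,0,0,1],[0,0,0,0,0,0,1],[0,0,0,0,0,0,1],[0,0,0,0,0,0,1]]}}

```text
time: 6.1
position: [451.1, 77.0, 100.5]
eef_rot: [-3.141, 0.001, -3.142]
contact_force: [0.6, -0.6, 2.7]
gripper_width: -0.004
```

>>> {"api": "jog_arm", "payload": {"increments": [[0,0,0,0,0,-0.032,1],[0,0,0,-0.04,-0.02,0,1],[0,0,0,-0.04,-0.02,0,1],[0,0,0,-0.04,-0.02,0,1],[0,0,0,-0.034,-0.019,0,1]]}}

```text
time: 6.6
position: [605.9, -2.4, 131.6]
eef_rot: [3.141, -0.001, -3.141]
contact_force: [0.9, 0.0, 0.1]
gripper_width: 0.002
```

>>> {"api": "jog_arm", "payload": {"increments": [[0,0,0,0,0,0.012,1],[0,0,0,0,0,0.012,1],[0,0,0,0,0,0.004,1],[0,0,0,0,0,0.002,1],[0,0,0,0,0,0,1]]}}

```text
time: 7.1
position: [604.6, -1.7, 103.5]
eef_rot: [-3.14, 0.002, -3.141]
contact_force: [0.3, -2.3, 9.2]
gripper_width: 0.001
```

>>> {"api": "jog_arm", "payload": {"increments": [[0,0,0,0,0,0.002,1],[0,0,0,0,0,0,1],[0,0,0,0,0,0,1],[0,0,0,0,0,0,1],[0,0,0,0,0,0,1]]}}

```text
time: 7.6
position: [604.7, -1.7, 102.1]
eef_rot: [-3.14, 0.003, -3.141]
contact_force: [-1.1, -2.0, 9.1]
gripper_width: -0.002
```

>>> {"api": "jog_arm", "payload": {"increments": [[0,0,0,0,0,-0.03,0],[0,0,0,0,0,-0.03,0],[0,0,0,0,0,0,0],[0,0,0,0,0,0,0],[0,0,0,0,0,0,0]]}}

```text
time: 8.1
position: [602.8, -1.1, 158.7]
eef_rot: [3.141, -0.003, -3.141]
contact_force: [0.2, -0.0, -0.1]
gripper_width: 0.846
```

```bash
python3 - <<'E'
from h import *
p,d,c=snap("top");W=cloud(d,c)
o=bot.observe();print(o["gripper_width"],o["position"])
for x,y in((451,77),(465,-72),(605,-2)):
    t=W[(abs(W[...,0]-x)<40)&(abs(W[...,1]-y)<40)&(W[...,2]>90)&(W[...,2]<115)]
    if len(t)>20: print(cv2.minEnclosingCircle(t[:,:2].astype(np.float32)),t.mean(0),len(t))
cv2.imwrite("pics/t1.png",cv2.resize(p[...,::-1],(800,600)))
E
```

```text
0.9253336685773336 [602.85425143  -1.18437028 158.52923195]
((465.5006103515625, -73.79493713378906), 25.58249855041504) [464.81972844 -83.4189245  104.15319148] 186
```

View pics/t1.png

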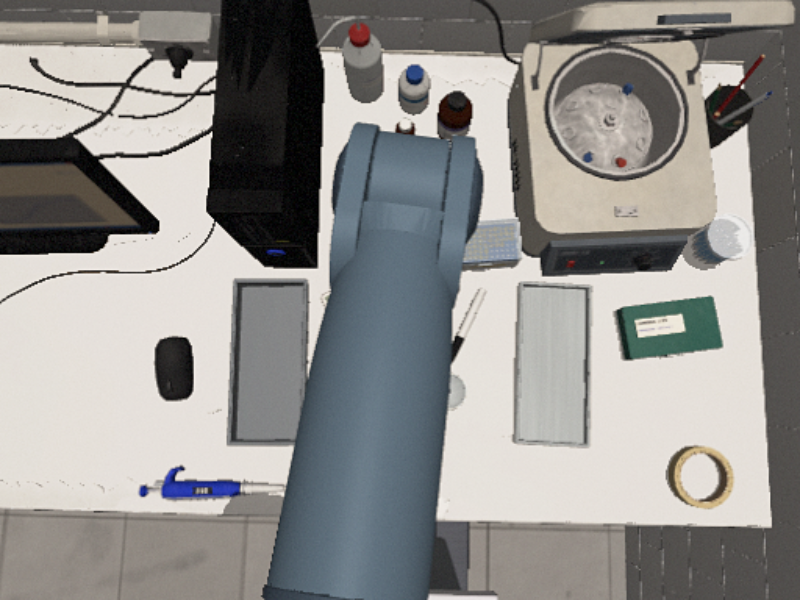

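The view shows the arm covering pump A. Pump C at (457,391) is only partly visible and has not moved. The tray and box are clear. Now I'll descend on A with the gripper open.

>>> {"api": "jog_arm", "payload": {"increments": [[0,0,0,-0.002,0,0.02,0],[0,0,0,0,0,0.025,0],[0,0,0,0,0,0.025,0],[0,0,0,0,0,0.02,0],[0,0,0,0,0,0.012,0]]}}

```text
time: 8.65
position: [604.0, -1.4, 55.0]
eef_rot: [3.141, -0.006, -3.141]
contact_force: [0.3, -0.1, 1.0]
gripper_width: 1.004
```

>>> {"api": "jog_arm", "payload": {"increments": [[0,0,0,0,0,0.01,0],[0,0,0,0,0,0,0],[0,0,0,0,0,0,1],[0,0,0,0,0,0,1],[0,0,0,0,0,0,1]]}}

```text
time: 9.15
position: [608.2, -1.8, 49.9]
eef_rot: [-3.141, 0.003, -3.141]
contact_force: [2.0, 0.8, 7.3]
gripper_width: 0.661
```

>>> {"api": "jog_arm", "payload": {"increments": [[0,0,0,0,0,0,1],[0,0,0,0,0,0,1],[0,0,0,0,0,0,1],[0,0,0,0,0,0,1],[0,0,0,0,0,0,1]]}}

```text
time: 9.65
position: [608.3, -1.8, 49.9]
eef_rot: [-3.141, 0.003, -3.141]
contact_force: [0.6, -0.0, 6.3]
gripper_width: 0.662
```

>>> {"api": "jog_arm", "payload": {"increments": [[0,0,0,0,0,-0.01,1],[0,0,0,0,0,-0.02,1],[0,0,0,0,0,-0.02,1],[0,0,0,0,0,0,1],[0,0,0,0,0,0,1]]}}

```text
time: 10.15
position: [606.8, -1.8, 98.3]
eef_rot: [-3.141, 0.0, -3.141]
contact_force: [-0.2, -0.5, -1.4]
gripper_width: 0.658
```

```bash
python3 - <<'E'
from h import *
p,d,c=snap("scene"); cv2.imwrite("pics/s1.png",cv2.resize(p[120:312,180:436][...,::-1],(800,600),interpolation=cv2.INTER_CUBIC)); o=bot.observe(); print(o["position"],o["contact_force"],o["gripper_width"])
E
```

```text
[606.06331485  -1.75718353  97.3987455 ] [-0.10770584 -1.0465839  -2.34029796] 0.6576770236467928
```

View pics/s1.png

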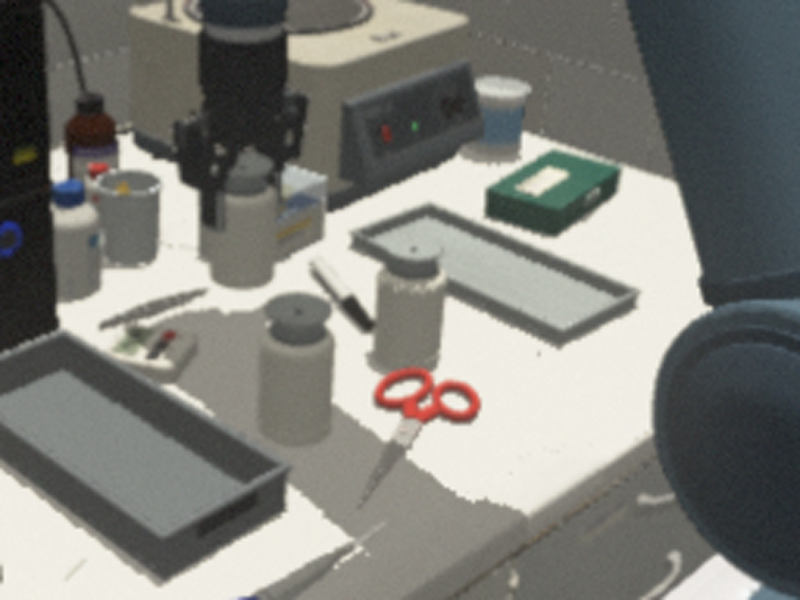

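Pump A hangs upright in the jaws at about (240,225). B at (297,370) and C at (408,310) are still standing.

>>> {"api": "jog_arm", "payload": {"increments": [[0,0,0,0.005,-0.02,0,1],[0,0,0,0.007,-0.038,0,1],[0,0,0,0.007,-0.04,0,1],[0,0,0,0.007,-0.04,0,1],[0,0,0,0.007,-0.04,0,1]]}}

```text
time: 10.7
position: [572.2, -180.7, 96.6]
eef_rot: [3.141, -0.003, -3.141]
contact_force: [0.8, -0.1, -2.1]
gripper_width: 0.662
```

>>> {"api": "jog_arm", "payload": {"increments": [[0,0,0,0.007,-0.04,0,1],[0,0,0,0,-0.028,0,1],[0,0,0,0,0,0,1],[0,0,0,0,0,0.015,1],[0,0,0,0,0,0.01,1]]}}

```text
time: 11.2
position: [565.7, -246.9, 71.3]
eef_rot: [3.14, -0.002, -3.141]
contact_force: [0.3, 0.5, -2.2]
gripper_width: 0.656
```

>>> {"api": "jog_arm", "payload": {"increments": [[0,0,0,0,0,0.006,1],[0,0,0,0,0,0.005,1],[0,0,0,0,0,0.004,1],[0,0,0,0,0,0.002,1],[0,0,0,0,0,0,1]]}}

```text
time: 11.7
position: [566.9, -247.6, 56.3]
eef_rot: [-3.142, 0.0, -3.141]
contact_force: [-0.2, -0.3, -1.3]
gripper_width: 0.659
```

>>> {"api": "jog_arm", "payload": {"increments": [[0,0,0,0,0,0.001,1],[0,0,0,0,0,0.001,1],[0,0,0,0,0,0,1],[0,0,0,0,0,0,1],[0,0,0,0,0,0,1]]}}

```text
time: 12.2
position: [566.9, -247.8, 54.4]
eef_rot: [-3.141, 0.0, -3.141]
contact_force: [0.2, 0.3, -1.7]
gripper_width: 0.66
```

>>> {"api": "jog_arm", "payload": {"increments": [[0,0,0,0,0,0.001,1],[0,0,0,0,0,0.001,1],[0,0,0,0,0,0,1],[0,0,0,0,0,0,1],[0,0,0,0,0,0,1]]}}

```text
time: 12.7
position: [567.0, -247.9, 53.0]
eef_rot: [-3.141, 0.001, -3.141]
contact_force: [-2.4, 0.8, 5.8]
gripper_width: 0.655
```

>>> {"api": "jog_arm", "payload": {"increments": [[0,0,0,0,0,0.001,1],[0,0,0,0,0,0,1],[0,0,0,0,0,0,1],[0,0,0,0,0,0,1],[0,0,0,0,0,0,1]]}}

```text
time: 13.2
position: [567.0, -247.9, 53.0]
eef_rot: [-3.141, 0.001, -3.141]
contact_force: [-4.9, 2.6, 11.3]
gripper_width: 0.659
```

>>> {"api": "jog_arm", "payload": {"increments": [[0,0,0,0,0,0,0],[0,0,0,0,0,0,0],[0,0,0,0,0,0,0],[0,0,0,0,0,0,0],[0,0,0,0,0,0,0]]}}

```text
time: 13.7
position: [566.7, -247.7, 51.0]
eef_rot: [3.142, -0.0, -3.141]
contact_force: [-0.4, -0.2, -0.1]
gripper_width: 1.0
```

>>> {"api": "jog_arm", "payload": {"increments": [[0,0,0,0,0,-0.01,0],[0,0,0,0,0,-0.03,0],[0,0,0,0,0,-0.03,0],[0,0,0,0,0,-0.03,0],[0,0,0,0,0,0,0]]}}

```text
time: 14.2
position: [569.8, -249.4, 157.2]
eef_rot: [-3.137, 0.008, -3.141]
contact_force: [-0.1, 0.3, 0.1]
gripper_width: 0.997
```

>>> {"api": "jog_arm", "payload": {"increments": [[0,0,0,0.02,0.035,0,0],[0,0,0,0.02,0.035,0,0],[0,0,0,0.02,0.035,0,0],[0,0,0,0.02,0.035,0,0],[0,0,0,0.02,0.035,0,0]]}}

```text
time: 14.7
position: [465.6, -71.5, 151.2]
eef_rot: [3.141, -0.0, 3.141]
contact_force: [0.3, 0.2, 0.3]
gripper_width: 1.004
```

>>> {"api": "jog_arm", "payload": {"increments": [[0,0,0,0,0,0,0],[0,0,0,0,0,0,0],[0,0,0,0,0,0,0],[0,0,0,0,0,0,0],[0,0,0,0,0,0,0]]}}

```text
time: 15.2
position: [467.4, -73.7, 151.3]
eef_rot: [-3.141, 0.0, 3.141]
contact_force: [0.8, 0.1, 0.2]
gripper_width: 1.001
```

```bash
python3 - <<'E'
from h import *
W=[]
for n in("top","scene"):
    p,d,c=snap(n); W.append(cloud(d,c).reshape(-1,3))
print(bot.observe()["position"],bot.observe()["contact_force"])
for k in W:
  for x,y in((451,77),(465,-72),(566,-248)):
    t=k[(abs(k[:,0]-x)<40)&(abs(k[:,1]-y)<40)&(k[:,2]>99)&(k[:,2]<118)]
    if len(t)>20: (q,r)=cv2.minEnclosingCircle(t[:,:2].astype(np.float32)); print((x,y),q,r,t.mean(0),len(t))
E
```

```text
[467.1655235  -73.40783921 151.22254017] [-0.82138214 -0.18762091  0.72980689]
(451, 77) (450.66107177734375, 76.74567413330078) 25.544618606567383 [450.72206912  76.95432123 103.96167926] 385
(566, -248) (565.8905639648438, -250.6488494873047) 24.79981231689453 [ 572.66108904 -253.12195807  107.13397083] 213
(451, 77) (451.1382141113281, 82.30133819580078) 27.171672821044922 [452.4130442   80.86034585 104.76503236] 202
(465, -72) (465.27276611328125, -67.64303588867188) 28.010601043701172 [467.67125987 -67.99746096 104.90355233] 156
(566, -248) (566.1034545898438, -246.1031494140625) 27.233957290649414 [ 563.61993002 -244.19096182  108.4635995 ] 50
```

>>> {"api": "jog_arm", "payload": {"increments": [[0,0,0,0.002,0,0.02,0],[0,0,0,0,0,0.025,0],[0,0,0,0,0,0.025,0],[0,0,0,0,0,0.018,0],[0,0,0,0,0,0.012,0]]}}

```text
time: 15.8
position: [464.0, -72.8, 49.8]
eef_rot: [3.141, -0.002, 3.141]
contact_force: [-0.2, 0.2, -0.3]
gripper_width: 0.998
```

>>> {"api": "jog_arm", "payload": {"increments": [[0,0,0,0,0,0,0],[0,0,0,0,0,0,1],[0,0,0,0,0,0,1],[0,0,0,0,0,0,1],[0,0,0,0,0,0,1]]}}

```text
time: 16.3
position: [466.1, -73.1, 52.5]
eef_rot: [-3.141, 0.003, -3.141]
contact_force: [0.3, 0.6, 5.2]
gripper_width: 0.656
```

>>> {"api": "jog_arm", "payload": {"increments": [[0,0,0,0,0,0,1],[0,0,0,0,0,0,1],[0,0,0,0,0,0,1],[0,0,0,0,0,0,1],[0,0,0,0,0,0,1]]}}

```text
time: 16.8
position: [466.1, -73.1, 52.5]
eef_rot: [-3.141, 0.003, -3.141]
contact_force: [-0.0, 0.3, 6.5]
gripper_width: 0.656
```

>>> {"api": "jog_arm", "payload": {"increments": [[0,0,0,0,0,-0.01,1],[0,0,0,0,0,-0.02,1],[0,0,0,0,0,-0.02,1],[0,0,0,0,-0.02,0,1],[0,0,0,-0.002,-0.03,0,1]]}}

```text
time: 17.3
position: [466.7, -122.3, 102.3]
eef_rot: [-3.141, 0.0, -3.139]
contact_force: [0.2, 0.1, -2.6]
gripper_width: 0.658
```

>>> {"api": "jog_arm", "payload": {"increments": [[0,0,0,-0.003,-0.035,0,1],[0,0,0,-0.003,-0.035,0,1],[0,0,0,-0.003,-0.035,0,1],[0,0,0,-0.001,-0.02,0,1],[0,0,0,0,0,0,1]]}}

```text
time: 17.8
position: [477.0, -250.7, 101.7]
eef_rot: [-3.14, 0.001, 3.138]
contact_force: [0.1, 1.4, -2.6]
gripper_width: 0.652
```

>>> {"api": "jog_arm", "payload": {"increments": [[0,0,0,0,0,0.012,1],[0,0,0,0,0,0.012,1],[0,0,0,0,0,0.01,1],[0,0,0,0,0,0.005,1],[0,0,0,0,0,0,1]]}}

```text
time: 18.3
position: [475.8, -246.5, 60.9]
eef_rot: [3.14, -0.002, -3.14]
contact_force: [0.2, -0.2, -2.5]
gripper_width: 0.659
```

>>> {"api": "jog_arm", "payload": {"increments": [[0,0,0,0,0,0.002,1],[0,0,0,0,0,0.001,1],[0,0,0,0,0,0.001,1],[0,0,0,0,0,0,1],[0,0,0,0,0,0,1]]}}

```text
time: 18.8
position: [477.0, -247.9, 58.5]
eef_rot: [-3.141, 0.0, -3.141]
contact_force: [-0.3, -0.5, -2.5]
gripper_width: 0.653
```

>>> {"api": "jog_arm", "payload": {"increments": [[0,0,0,0,0,0.001,1],[0,0,0,0,0,0.001,1],[0,0,0,0,0,0,1],[0,0,0,0,0,0,1],[0,0,0,0,0,0,1]]}}

```text
time: 19.3
position: [476.8, -247.8, 56.3]
eef_rot: [-3.142, 0.0, -3.141]
contact_force: [-0.3, 0.2, -1.1]
gripper_width: 0.652
```

>>> {"api": "jog_arm", "payload": {"increments": [[0,0,0,0,0,0.001,1],[0,0,0,0,0,0.001,1],[0,0,0,0,0,0,1],[0,0,0,0,0,0,1],[0,0,0,0,0,0,1]]}}

```text
time: 19.8
position: [477.0, -247.9, 55.5]
eef_rot: [-3.141, 0.001, -3.141]
contact_force: [-2.4, 1.0, 7.5]
gripper_width: 0.656
```

>>> {"api": "jog_arm", "payload": {"increments": [[0,0,0,0,0,0,0],[0,0,0,0,0,0,0],[0,0,0,0,0,0,0],[0,0,0,0,0,0,0],[0,0,0,0,0,0,0]]}}

```text
time: 20.3
position: [476.8, -247.8, 54.2]
eef_rot: [-3.142, -0.0, -3.141]
contact_force: [1.2, 0.6, -0.1]
gripper_width: 1.001
```

>>> {"api": "jog_arm", "payload": {"increments": [[0,0,0,0,0,-0.01,0],[0,0,0,0,0,-0.03,0],[0,0,0,0,0,-0.03,0],[0,0,0,0,0,-0.03,0],[0,0,0,0,0,0,0]]}}

```text
time: 20.8
position: [479.7, -249.7, 159.6]
eef_rot: [-3.136, 0.008, -3.141]
contact_force: [0.9, -0.6, -0.7]
gripper_width: 1.004
```

>>> {"api": "jog_arm", "payload": {"increments": [[0,0,0,0.003,0.036,0,0],[0,0,0,0.003,0.036,0,0],[0,0,0,0.003,0.036,0,0],[0,0,0,0.003,0.036,0,0],[0,0,0,0.003,0.036,0,0]]}}

```text
time: 21.3
position: [461.2, -66.4, 154.2]
eef_rot: [3.142, -0.0, 3.141]
contact_force: [-0.2, 1.0, -0.0]
gripper_width: 1.002
```

>>> {"api": "jog_arm", "payload": {"increments": [[0,0,0,0.003,0.036,0,0],[0,0,0,0.003,0.036,0,0],[0,0,0,0.003,0.036,0,0],[0,0,0,0.002,0.036,0,0],[0,0,0,0,0,0,0]]}}

```text
time: 21.8
position: [449.8, 79.6, 154.2]
eef_rot: [3.14, -0.001, -3.136]
contact_force: [0.2, -0.2, 0.3]
gripper_width: 1.0
```

>>> {"api": "jog_arm", "payload": {"increments": [[0,0,0,0,0,0,0],[0,0,0,0,0,0,0],[0,0,0,0,0,0,0],[0,0,0,0,0,0,0],[0,0,0,0,0,0,0]]}}

```text
time: 22.3
position: [450.9, 75.5, 154.3]
eef_rot: [-3.141, -0.0, 3.14]
contact_force: [0.5, -0.4, 0.0]
gripper_width: 0.998
```

>>> {"api": "jog_arm", "payload": {"increments": [[0,0,0,0,0.001,0.022,0],[0,0,0,0,0,0.025,0],[0,0,0,0,0,0.025,0],[0,0,0,0,0,0.018,0],[0,0,0,0,0,0.012,0]]}}

```text
time: 22.8
position: [449.8, 76.8, 50.8]
eef_rot: [-3.141, -0.002, 3.141]
contact_force: [-0.5, 0.3, 0.0]
gripper_width: 1.0
```

>>> {"api": "jog_arm", "payload": {"increments": [[0,0,0,0,0,0,0],[0,0,0,0,0,0,1],[0,0,0,0,0,0,1],[0,0,0,0,0,0,1],[0,0,0,0,0,0,1]]}}

```text
time: 23.3
position: [452.1, 77.3, 53.6]
eef_rot: [3.142, 0.003, -3.141]
contact_force: [-0.8, -0.1, 6.3]
gripper_width: 0.66
```

>>> {"api": "jog_arm", "payload": {"increments": [[0,0,0,0,0,0,1],[0,0,0,0,0,0,1],[0,0,0,0,0,0,1],[0,0,0,0,0,0,1],[0,0,0,0,0,0,1]]}}

```text
time: 23.8
position: [452.1, 77.3, 53.6]
eef_rot: [-3.142, 0.003, -3.141]
contact_force: [-1.5, 0.3, 7.2]
gripper_width: 0.655
```

>>> {"api": "jog_arm", "payload": {"increments": [[0,0,0,0,0,-0.01,1],[0,0,0,0,0,-0.03,1],[0,0,0,0,0,-0.03,1],[0,0,0,0,0,0,1],[0,0,0,-0.01,0.02,0,1]]}}

```text
time: 24.3
position: [460.5, 96.0, 123.1]
eef_rot: [-3.14, 0.001, 3.139]
contact_force: [-0.4, 0.6, -2.0]
gripper_width: 0.657
```

>>> {"api": "jog_arm", "payload": {"increments": [[0,0,0,-0.012,0.035,0,1],[0,0,0,-0.012,0.035,0,1],[0,0,0,-0.012,0.032,0,1],[0,0,0,-0.003,0.017,0,1],[0,0,0,0,0,0,1]]}}

```text
time: 24.8
position: [499.4, 217.8, 121.5]
eef_rot: [-3.141, -0.001, -3.139]
contact_force: [-0.6, -0.6, -1.1]
gripper_width: 0.653
```

>>> {"api": "jog_arm", "payload": {"increments": [[0,0,0,0,0,0.015,1],[0,0,0,0,0,0.015,1],[0,0,0,0,0,0.015,1],[0,0,0,0,0,0.01,1],[0,0,0,0,0,0.004,1]]}}

```text
time: 25.3
position: [498.2, 214.9, 61.9]
eef_rot: [-3.14, -0.003, 3.141]
contact_force: [-0.5, 0.3, -1.5]
gripper_width: 0.653
```

>>> {"api": "jog_arm", "payload": {"increments": [[0,0,0,0,0,0,1],[0,0,0,0,0,0,1],[0,0,0,0,0,0,1],[0,0,0,0,0,0,1],[0,0,0,0,0,0,1]]}}

```text
time: 25.8
position: [500.1, 216.3, 63.7]
eef_rot: [3.141, 0.001, -3.141]
contact_force: [-0.6, -0.3, -1.2]
gripper_width: 0.657
```

>>> {"api": "jog_arm", "payload": {"increments": [[0,0,0,0,0,0.002,1],[0,0,0,0,0,0.001,1],[0,0,0,0,0,0.001,1],[0,0,0,0,0,0,1],[0,0,0,0,0,0,1]]}}

```text
time: 26.3
position: [499.7, 216.2, 59.2]
eef_rot: [-3.141, -0.0, -3.141]
contact_force: [-0.1, -0.1, -0.9]
gripper_width: 0.66
```

>>> {"api": "jog_arm", "payload": {"increments": [[0,0,0,0,0,0.001,1],[0,0,0,0,0,0.001,1],[0,0,0,0,0,0,1],[0,0,0,0,0,0,1],[0,0,0,0,0,0,1]]}}

```text
time: 26.8
position: [499.9, 216.3, 57.7]
eef_rot: [3.142, 0.001, -3.141]
contact_force: [-1.7, -0.4, 4.1]
gripper_width: 0.658
```

>>> {"api": "jog_arm", "payload": {"increments": [[0,0,0,0,0,0,0],[0,0,0,0,0,0,0],[0,0,0,0,0,0,0],[0,0,0,0,0,0,0],[0,0,0,0,0,0,0]]}}

```text
time: 27.3
position: [499.7, 216.2, 57.2]
eef_rot: [-3.141, -0.0, -3.141]
contact_force: [0.2, 0.4, 0.1]
gripper_width: 0.997
```

>>> {"api": "jog_arm", "payload": {"increments": [[0,0,0,0,0,-0.01,0],[0,0,0,0,0,-0.03,0],[0,0,0,0,0,-0.03,0],[0,0,0,0,0,-0.03,0],[0,0,0,0,0,-0.03,0]]}}

```text
time: 27.8
position: [499.6, 216.2, 189.3]
eef_rot: [3.141, 0.001, -3.141]
contact_force: [-0.5, -0.9, -0.4]
gripper_width: 1.003
```

>>> {"api": "jog_arm", "payload": {"increments": [[0,0,0,0,-0.04,-0.01,0],[0,0,0,0,-0.04,-0.01,0],[0,0,0,0,-0.04,0,0],[0,0,0,0,-0.04,0,0],[0,0,0,0,-0.04,0,0]]}}

```text
time: 28.3
position: [499.7, 14.8, 208.4]
eef_rot: [-3.141, 0.002, -3.141]
contact_force: [1.0, -0.5, -0.2]
gripper_width: 0.999
```

>>> {"api": "jog_arm", "payload": {"increments": [[0,0,0,0,-0.02,0,0],[0,0,0,0,0,0,0],[0,0,0,0,0,0,0],[0,0,0,0,0,0,0],[0,0,0,0,0,0,0]]}}

```text
time: 28.8
position: [499.8, -2.7, 207.5]
eef_rot: [3.141, 0.0, -3.14]
contact_force: [0.5, -0.2, -0.6]
gripper_width: 0.996
```

```bash
python3 - <<'E'
from h import *
im=[]
for n in("top","scene"):
    p,d,c=snap(n); im.append(p); k=cloud(d,c).reshape(-1,3)
    for x,y in((500,216),(477,-248),(566,-248)):
        t=k[(abs(k[:,0]-x)<40)&(abs(k[:,1]-y)<40)&(k[:,2]>99)&(k[:,2]<118)]
        if len(t)>20: (q,r)=cv2.minEnclosingCircle(t[:,:2].astype(np.float32)); print(n,q,r,t[:,2].mean(),len(t))
cv2.imwrite("pics/end.png",cv2.resize(np.vstack(im)[...,::-1],(400,600),interpolation=cv2.INTER_AREA))
cv2.imwrite("pics/endtop.png",cv2.resize(im[0][...,::-1],(800,600)))
print(bot.observe()["position"],bot.observe()["contact_force"])
E
```

```text
top (498.5528564453125, 214.09190368652344) 26.02516746520996 107.8631829136796 379
top (476.73974609375, -250.8174591064453) 25.70745277404785 107.29687812968348 360
top (563.682861328125, -251.05160522460938) 25.785871505737305 107.29525574078087 356
scene (499.5622253417969, 217.61146545410156) 27.250194549560547 108.68856580397153 232
scene (479.6835632324219, -247.1182861328125) 28.175655364990234 107.9116108157295 117
scene (564.8961181640625, -246.92733764648438) 27.450557708740234 108.00276543206283 102
[499.71393235  -2.86474778 207.30560665] [ 0.07481651 -0.41289084  0.19864292]
```

View pics/end.png

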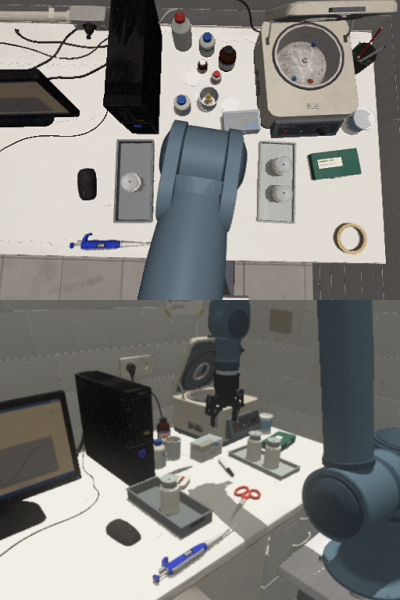

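View pics/endtop.png

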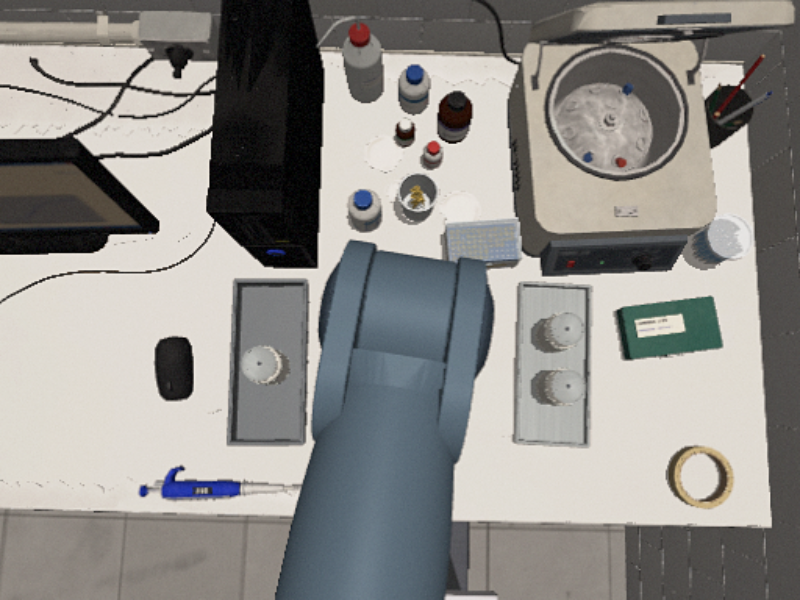

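The top view shows one dispenser upright in the box at (262,364) and two upright in the tray at (567,329) and (567,386). The cup and the white bottle are where they were, and the scene view shows the marker in place. The robot is touching nothing, so I'm handing in.

```bash
python3 -c "
from station import job; print(job.job_done())"
```

```text
the job is handed in; nothing more can be done
None
```

The job is done and handed in at about 29 s of the 72 s allowed. I pressed each dispenser first. Two pushed back with about 9 N (9.4 and 9.1 N) and went into the steel tray. The third pushed back with 2.7 N and went into the grey service box.

**Final checks:** Both cameras agree to about 4 mm on where the dispensers stand: tray at about (478, −249) and (564, −249), box at about (499, 216). The dish heights, 107–109 mm, fit upright dispensers standing on the container floors. The gripper was open and clear, with only noise on the force reading.

**Other things on the bench:** The cup, white bottle and marker showed no visible change. In the last top view the arm hid the timer, tweezers and marker. I did not measure the timer or tweezers again, but nothing was moved low over them and no contact was felt there.

**Other notes:** While setting one dispenser down, the upward force reached about 11 N as it touched the tray floor, well within limits. No check failed.

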